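# Load the free bay of the slide scanner and clamp both racks

### The arm

A 6-joint arm with a two-finger parallel gripper is mounted at the origin on the work surface. World frame = base frame: x ahead of the robot, y to its left, z up, the work surface at z = 0. Lengths are in m, angles in rad, forces in N, time in s.
With the tool pointing down it reaches from about 0.375 to 0.975 m from the base axis. Payload 3.8 kg.
Tool frame: the origin (TCP) lies at the very end of the fingers, on their centre line; the grasp point (between the pads) lies 19 mm behind it; z points along the fingers, y is the line along which they close (so a half turn about z gives the same grasp; the last joint's range is limited). The gripper opens to 85 mm and grips with 20 to 120 N. Pads are 22 mm wide; open, the fingers measure 114 mm over their backs; the gripper's body (76 mm by 85 mm) begins 54 mm behind the grasp point. The pads swing forward as they close: fully open they stand 13 mm farther back than shut.
Start: joints at [-1.138, 0.264, 1.604, -0, 1.274, -0.037], TCP at [0.306, -0.602, 0.231] pointing down, gripper open.
Joint ranges: [-2.63, 2.63], [-0.94, 2.18], [0.31, 2.57], [-1.31, 4.45], [0, 2.66], [-2.55, 2.55]. Speed limits (rad/s): [2.57, 2.57, 3.14, 3.14, 3.14, 3.14].

### API

Orientations are given as a rotation vector (axis times angle).
In Python, from workcell import bot, vision gives the robot as it stands. The module is installed in compiled form; this text tells all that it offers.
- The arm moves only by the tool play_rows, never from a script. Its argument "moves" is a list that holds one entry, the list of rows, each a list of 7 numbers: the turn, a rotation vector about the tool's x, y, z as a fraction of full scale, then the shift along the tool's x, y, z as a fraction of full scale, then the finger opening in mm, from 0 to 85.4. In form: [[[ax, ay, az, x, y, z, jaw], ...]]. A call has 1 to 5 rows; each row shifts and turns the commanded pose from where the row before left it, along the tool's axes as they then stand; what a row does not reach is not made up. Full scale, the value 1, is 0.1 m for a shift and 0.5 rad for a turn. A row lasts 1/12 s, in which the tool goes at most 41.7 mm and 7.16 degrees, less where a joint would pass 70% of its speed; a pose out of reach is approached as far as the arm can. A call with a number of a shift or a turn outside -1 to 1 is refused whole. A call with a gripper value outside its range is refused whole. The fingers move at their own pace and stop on an object; "newtons" is the grip in N (left out, the last holds). Time passes only in rows, so rows that do not move let the fingers close. It gives the time, the measured TCP pose, the force, the opening and the grip force at its end, in the units of the state.
- bot.read_state(): the state, without advancing time (a new reading comes with each control period).
- vision.read_camera(name): name is "scene" or "side" or "wrist"; returns a dict with "image" (480x640x3 uint8, red, green, blue), "depth" (480x640 float32, m along the optical axis (not along the pixel's ray), 0 where there is no reading), "K" (3x3 intrinsics, pixels), "dist" ([k1, k2, p1, p2, k3] as OpenCV has them; the pictures are not rectified), "R" (3x3) and "t" (3): a world point X has camera coordinates R X + t. Camera axes: x right, y down, z forward; pixel columns grow to the right and rows downward; lengths in m; the calibration is good to about 2 mm. A picture is of the moment at which its call begins.
- bot.finish_job(): hands the job in; it is judged then, once.
The state is a dict: "time": time; "q": joint angles; "joint_vel": joint speeds; "joint_torque": joint torques, N m; "tool_pos": TCP position; "tcp_rot": TCP orientation; "wrist_force": force on the tool from outside, world axes, zero at the start; "torque": the same for the moment, N m; "width": opening from 0.0 (shut) to 1.0 (fully open); "grip_force": force on a finger pad.
Only numpy, scipy, OpenCV 4.12 (cv2) and the standard library are available. Lean on these libraries where they do the work, as an engineer would, in place of code of your own. Each camera call takes 0.05 s, during which the arm holds its last target. There are 200 camera calls.

### The job

One bay of the slide scanner's loading deck already holds a rack of slides; stand the rack waiting on the bench upright in the bay that is free, lengthwise, without dropping it, and let go. Then slide the clamp bar gently up against the two racks until both are tight between it and the end stop, and let go of it with the clamp shut. Leave the loaded rack in its own bay, and do not disturb the carton, bottle and jar.

Things in the scene. Friction and masses are not known exactly. Their poses are not given: they have to be found in the camera images.
- deck: Fixed loading deck of a slide scanner: steel plate 300 (x) by 280 (y) by 12 mm with two bays side by side and a white housing 55 mm high beyond. Origin: centre of the plate's underside, on the bench; x along the bays, away from the robot; y left; yaw within 0.2 rad. End stop: block across the plate, top 40 mm above the bench, face at deck x = +115 mm
- left_bay (a point): Point on the plate's top (12 mm above the bench) at deck x = +60, y = +65 mm, on the left bay's centre line: where a rack's origin is when pressed on the end stop. Axes as the deck's. The bay is 60 mm wide between two ribs that stand 8 mm above the plate and run from deck x = -10 mm to the stop
- right_bay (a point): The same point of the right bay, at deck x = +60, y = -65 mm
- clamp (a joint): Travel in m of the clamp bar, 250 mm long across both bays at the robot's end, top 36 mm above the bench. 0 = drawn back to the robot (pressing face at deck x = -55 mm); grows as it slides along deck x; about 0.060 when it presses the racks on the end stop; 0.080 at most. Starts at 0 to 0.025. About 2 N of friction, no spring: it stays where it is left
- clamp_grip (a point): Point in the bar's black upright grip, a post 24 mm (deck x) by 18 mm (deck y) at the middle of the bar, 33 mm to the robot's side of the pressing face. The point is 68 mm above the bench, 12 mm below the post's top; the post is free to grasp from 26 mm above the bench up. Moves with the bar; axes as the deck's
- waiting_rack: Loose white rack of glass slides on the bench, to be loaded, about 0.25 kg: box 110 (x) by 50 (y) by 36 mm high with a carrying bar 12 by 12 mm in section along its x over the middle, full length, 54 to 66 mm above its underside, on two end posts. Both ends alike. Origin: centre of its underside; z up; yaw within 0.6 rad
- waiting_rack_bar (a point): Middle of the waiting rack's carrying bar, 60 mm above its underside
- loaded_rack: An identical rack that already stands upright in one of the two bays, lengthwise, 5 to 25 mm short of the end stop; which bay varies. Origin: centre of its underside
- carton: Bystander: white kit carton 90 x 140 x 60 mm on the bench. Origin: centre of its underside
- reagent: Bystander: brown bottle with a blue cap, 60 mm across, 130 mm tall. Origin: centre of its underside
- jar: Bystander: pale round jar with a white lid, 72 mm across, 80 mm tall. Origin: centre of its underside
Not all that is in view belongs to the job. Leave any red or turquoise look-alike of the waiting_rack alone.

How it is judged:
By the outcome, as a careful person would: the job done as asked, in the order asked, and still so for the second after the job is handed in, with the robot touching nothing.
It also fails if it takes over 51 s, if anything falls off the work surface, if the arm or the gripper's body presses on something with over 40 N, if the wrist force passes 120 N, or if a joint passes its speed limit or range.

## Working session

There is one attempt and no reset: what is moved stays moved. The work goes in short steps, Python scripts to look and compute and a tool call to move; the robot and the scene stay as the last step left them, time stands still between calls to the robot, and variables do not carry over. Pictures are saved under pics/ and viewed, at most 10 in all, crops included, and the job is handed in when it is done.

Besides the shell and the picture viewer there is one more tool, called after "Request:" as name([rows], argument=value, ...), one row to a line, values as JSON. play_rows: Moves the arm, as the interface text tells. Its arguments: {"type":"object","properties":{"moves":{"type":"array","items":{"type":"array","items":{"type":"array","items":{"type":"number"}}}},"newtons":{"type":"number"}},"required":["moves"]}

```bash
mkdir -p pics; cat > h.py <<'E'
import numpy as np, cv2
from workcell import bot, vision
def ray(c,uv):
    p=cv2.undistortPoints(np.array([[uv]],float),c["K"],c["dist"])[0,0]
    return np.array([p[0],p[1],1.])
def pix(c,uv,z=None):
    "world point of pixel, from depth, or on plane z"
    r=ray(c,uv); R=c["R"]; t=c["t"]
    if z is None:
        return R.T@(r*c["depth"][int(uv[1]),int(uv[0])]-t)
    o=-R.T@t; d=R.T@r
    return o+d*(z-o[2])/d[2]
def cloud(c):
    h,w=c["depth"].shape
    u,v=np.meshgrid(np.arange(w),np.arange(h))
    p=cv2.undistortPoints(np.stack([u,v],-1).reshape(-1,1,2).astype(float),c["K"],c["dist"]).reshape(h,w,2)
    P=np.dstack([p,np.ones((h,w))])*c["depth"][...,None]
    return (P-c["t"])@c["R"]
def save(c,n,crop=None,s=1):
    im=c["image"][...,::-1]
    if crop: x0,y0,x1,y1=crop; im=im[y0:y1,x0:x1]
    cv2.imwrite("pics/"+n,cv2.resize(im,None,fx=s,fy=s,interpolation=cv2.INTER_CUBIC))
E
python3 - <<'E'
from h import *
import pickle
for n in("scene","side"):
    c=vision.read_camera(n); save(c,n+".png"); pickle.dump(c,open(n+".pkl","wb"))
    print(n,(-c["R"].T@c["t"]).round(3),c["R"][2].round(2))
s=bot.read_state(); print(s)
E
```

```text
scene [1.07  0.456 1.093] [-0.42 -0.47 -0.77]
side [0.404 0.538 0.685] [ 0.13 -0.76 -0.64]
{'time': 0.1, 'q': array([-1.13788890e+00,  2.64696559e-01,  1.60525420e+00,  6.80827459e-06,
        1.27368408e+00, -3.69610449e-02]), 'joint_vel': array([ 9.84808564e-04, -2.41538787e-03, -3.45194233e-03, -1.09438025e-03,
       -8.21964537e-05,  2.39757721e-04]), 'joint_torque': array([ 5.52040001e-04, -5.16703320e+01, -3.68591595e+01, -1.67152137e-05,
        6.34586424e-03,  2.76326068e-05]), 'tool_pos': array([ 0.30530468, -0.60126565,  0.23006483]), 'tcp_rot': array([-3.05334414e+00, -7.30827424e-01,  6.20512671e-04]), 'wrist_force': array([ 0.70534232,  0.87561101, -1.44565034]), 'torque': array([0.03907732, 0.0141428 , 0.00459125]), 'grip_force': 0.0, 'width': 1.0009945228699675}
```

View pics/scene.png

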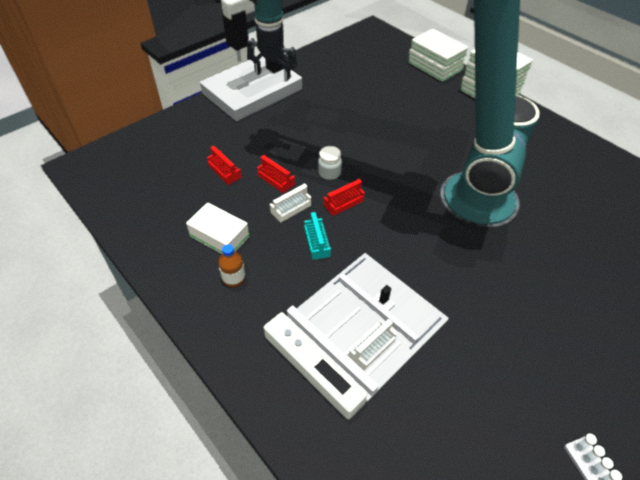

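View pics/side.png

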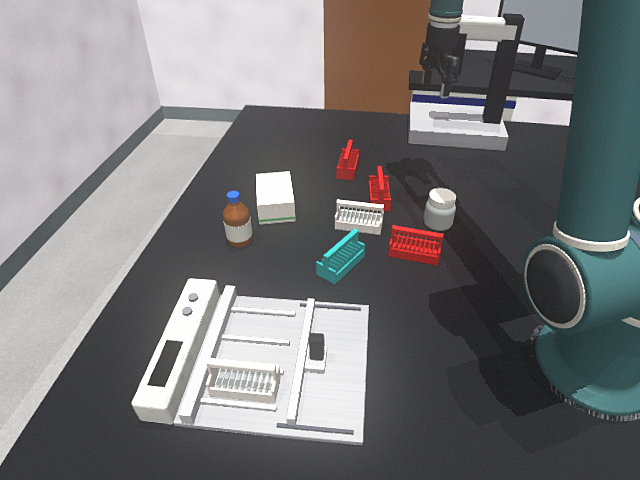

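The scene view has rack-like things at (224,165), (275,173) and (345,197), all red, one turquoise at (317,237), and one white on the bench at (291,204), which is at (359,216) in the side view. The white bench one is the waiting rack. The loaded rack is in the left bay, at scene (376,347), so the right bay is free. I'll confirm this in enlarged crops.

```bash
python3 - <<'E'
from h import *
import pickle
c=pickle.load(open("side.pkl","rb"))
save(c,"rackcrop.png",(310,170,450,275),5.5)
save(c,"deckcrop.png",(130,270,380,450),3.2)
for n in("scene","side"):
    c=pickle.load(open(n+".pkl","rb")); P=cloud(c); im=c["image"].astype(int)
    sat=im.max(-1)-im.min(-1)
    box=(262,180,318,225) if n=="scene" else (328,190,390,240)
    m=np.zeros(sat.shape,bool); m[box[1]:box[3],box[0]:box[2]]=1
    m&=(sat<40)&(im.max(-1)>110)
    q=P[m]; b=q[(q[:,2]>.056)&(q[:,2]<.075)]; 
    print(n,m.sum(),len(b),np.percentile(q[:,2],[1,50,99]).round(3))
    (cx,cy),wh,a=cv2.minAreaRect((b[:,:2]*1000).astype(np.float32)); print("bar",cx,cy,wh,a, np.median(b,0))
    (cx,cy),wh,a=cv2.minAreaRect((q[:,:2]*1000).astype(np.float32)); print("all",cx,cy,wh,a)
E
```

```text
scene 930 184 [-0.002  0.027  0.07 ]
bar 463.32501220703125 -334.0880126953125 (18.354848861694336, 111.2650375366211) 85.59314727783203 [ 0.46574664 -0.33190242  0.06477807]
all 754.6202392578125 -2.614044189453125 (1105.564208984375, 124.57041931152344) 49.01272201538086
side 1364 266 [-0.003  0.02   0.066]
bar 462.3426208496094 -332.9317932128906 (16.617467880249023, 109.09353637695312) 86.69771575927734 [ 0.46117736 -0.32995164  0.06356381]
all 440.37542724609375 48.26007080078125 (120.67424011230469, 981.2406616210938) 3.6516330242156982
```

View pics/rackcrop.png

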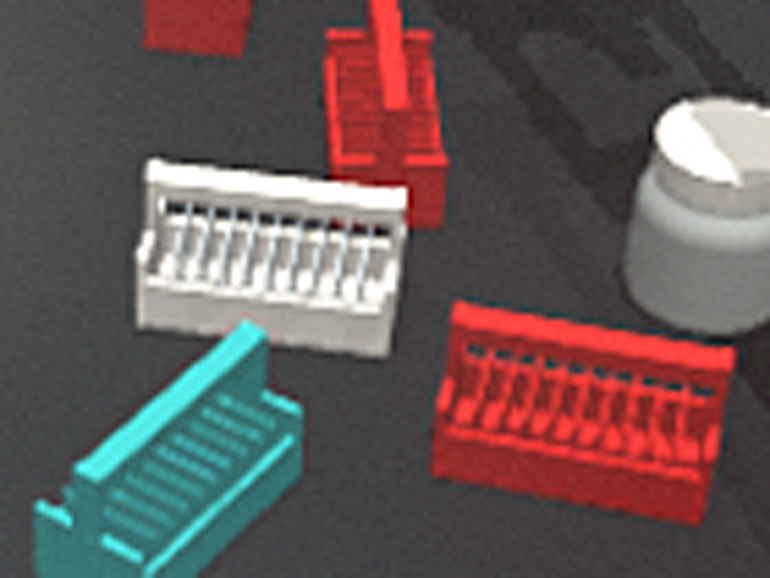

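View pics/deckcrop.png

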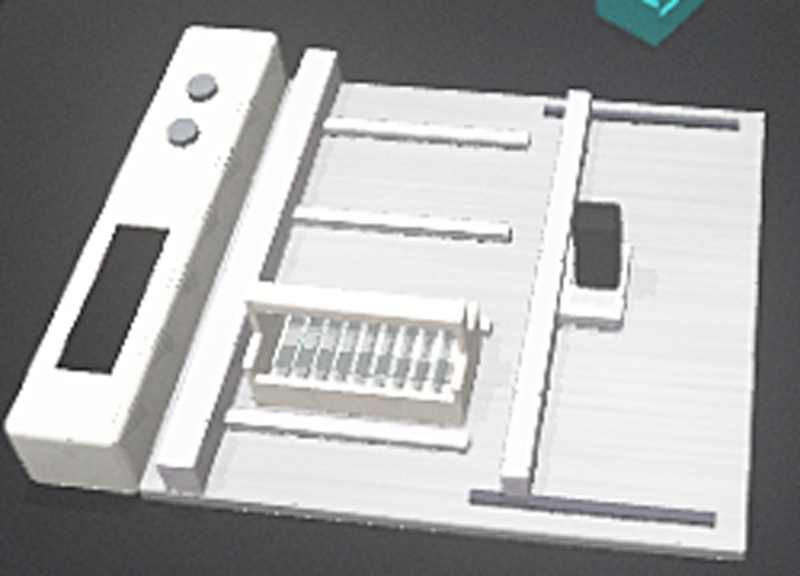

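The rack crop confirms that the white rack is standing clear, with the red rack's end about 10 mm behind it. The deck crop shows two ribs per bay, the clamp bar and the black post at about (597,245), the right bay empty, and the loaded rack in the left bay.

```bash
python3 - <<'E'
from h import *
import pickle
c=pickle.load(open("side.pkl","rb"))
def f(u,v,z): return pix(c,(u/3.2+130,v/3.2+270),z)
D={}
for n,u,v,z in [("plateR-robot",763,112,.012),("plateL-robot",743,550,.010),("stopR",338,52,.04),("stopL",205,462,.04),
 ("barR",570,92,.036),("barL",503,475,.036),("rib1a",330,120,.02),("rib1b",528,132,.02),("rib2a",295,207,.02),("rib2b",510,229,.02),
 ("postTopL",574,203,.08),("postTopR",619,203,.08),("rackbar a",247,287,.078),("rackbar b",480,300,.078)]:
    p=f(u,v,z); D[n]=p; print(n,p[:2].round(4))
for a,b in[("plateR-robot","plateL-robot"),("stopR","stopL"),("barR","barL"),("rib1b","rib1a"),("rib2b","rib2a"),("rackbar b","rackbar a")]:
    d=D[b]-D[a]; print(a,b,np.degrees(np.arctan2(d[1],d[0])).round(2),np.linalg.norm(d[:2]).round(4))
for n in("scene","side"):
    c=pickle.load(open(n+".pkl","rb")); P=cloud(c); im=c["image"]; q=P.reshape(-1,3)
    m=(abs(q[:,2]-.012)<.004)&(im.reshape(-1,3).min(-1)>100)&(abs(q[:,0]-.55)<.4)&(q[:,1]>-.15)&(q[:,1]<.45)
    print(n,m.sum(),cv2.minAreaRect((q[m][:,:2]*1000).astype(np.float32)))
    m=(im.reshape(-1,3).max(-1)<70)&(abs(q[:,2]-.055)<.03)&(q[:,1]>-.1)&(abs(q[:,0]-.55)<.3)&(q[:,1]<.45)
    k=q[m]; print("post",m.sum(),np.median(k,0).round(3),k.min(0).round(3),k.max(0).round(3)); t=k[k[:,2]>.076]; print(" top",len(t),t.mean(0).round(4))
    m=(abs(q[:,2]-.076)<.006)&(im.reshape(-1,3).min(-1)>100)&(abs(q[:,0]-.55)<.3)&(abs(q[:,1]-.2)<.25)
    print("loaded bar",m.sum(),cv2.minAreaRect((q[m][:,:2]*1000).astype(np.float32)))
E
```

```text
plateR-robot [ 0.4178 -0.0692]
plateL-robot [0.4039 0.2076]
stopR [ 0.6801 -0.0543]
stopL [0.6621 0.2193]
barR [ 0.5332 -0.0466]
barL [0.5202 0.2005]
rib1a [ 0.6763 -0.0166]
rib1b [ 0.5554 -0.0255]
rib2a [0.6762 0.0502]
rib2b [0.5509 0.0463]
postTopL [0.5083 0.0693]
postTopR [0.4852 0.0658]
rackbar a [0.6603 0.1445]
rackbar b [0.5436 0.1336]
plateR-robot plateL-robot 92.86 0.2771
stopR stopL 93.78 0.2742
barR barL 93.01 0.2475
rib1b rib1a 4.19 0.1212
rib2b rib2a 1.77 0.1253
rackbar b rackbar a 5.33 0.1171
scene 7046 ((590.9006958007812, 78.02745056152344), (362.1005554199219, 281.2283630371094), 2.899986505508423)
post 505 [0.733 0.134 0.056] [0.49  0.067 0.03 ] [0.751 0.188 0.085]
 top 38 [0.4996 0.0758 0.0796]
loaded bar 284 ((567.1973876953125, 123.93331909179688), (193.01736450195312, 51.99840545654297), 25.444435119628906)
side 15491 ((589.067626953125, 78.10816192626953), (358.55963134765625, 284.00799560546875), 3.0753936767578125)
post 140 [0.744 0.167 0.057] [0.487 0.082 0.031] [0.754 0.191 0.06 ]
 top 0 [nan nan nan]
loaded bar 623 ((565.7086791992188, 124.20723724365234), (194.24461364746094, 52.34568405151367), 25.503856658935547)<stdin>:17: RuntimeWarning: Mean of empty slice.
  ret = um.true_divide(
```

```bash
cat >> h.py <<'E'
from scipy.spatial.transform import Rotation as Ro
def go(p,yaw):
    "total turn about tool z and total shift (row units) to target TCP, tool x at yaw"
    s=bot.read_state(); R=Ro.from_rotvec(s["tcp_rot"])
    G=Ro.from_euler("z",yaw)*Ro.from_euler("x",np.pi)
    print("t",s["time"],"tcp",s["tool_pos"].round(4),"width",s["width"],"F",s["wrist_force"].round(1))
    print("turn units",((R.inv()*G).as_rotvec()/.5).round(3),"shift after turn",(G.inv().apply(np.array(p)-s["tool_pos"])/.1).round(3))
E
python3 -c "
from h import *
go((.4625,-.333,.15),-.067)"
```

```text
t 0.1 tcp [ 0.3053 -0.6013  0.2301] width 1.0009945228699675 F [ 0.7  0.9 -1.4]
turn units [-4.000e-03  1.000e-03  1.074e+00] shift after turn [ 1.389 -2.782  0.801]
```

Request:
play_rows([
  [[0,0,0.215,0,0,0,85],[0,0,0.215,0,0,0,85],[0,0,0.215,0,0,0,85],[0,0,0.215,0,0,0,85],[0,0,0.215,0,0,0,85]],
])

```text
time: 0.52
tool_pos: [0.3054, -0.6015, 0.2305]
tcp_rot: [-3.138, 0.115, 0.001]
wrist_force: [-1.1, 0.2, 1.2]
width: 0.995
grip_force: 0.0
```

Request:
play_rows([
  [[0,0,0,0.17,-0.35,0.03,85],[0,0,0,0.17,-0.35,0.03,85],[0,0,0,0.17,-0.35,0.03,85],[0,0,0,0.17,-0.35,0.03,85],[0,0,0,0.17,-0.35,0.03,85]],
])

```text
time: 0.93
tool_pos: [0.4024, -0.4312, 0.2155]
tcp_rot: [-3.139, 0.107, 0.001]
wrist_force: [0.3, -0.7, -0.7]
width: 0.996
grip_force: 0.0
```

Request:
play_rows([
  [[0,0,0,0.17,-0.35,0.03,60],[0,0,0,0.17,-0.35,0.03,60],[0,0,0,0.17,-0.33,0,60],[0,0,0,0,0,0,60],[0,0,0,0,0,0,60]],
])

```text
time: 1.35
tool_pos: [0.4607, -0.3317, 0.2098]
tcp_rot: [-3.14, 0.1, 0.001]
wrist_force: [0.6, -0.3, -0.3]
width: 0.7
grip_force: 0.0
```

```bash
python3 - <<'E'
from h import *
import pickle
go((.4625,-.333,.15),-.067)
c=vision.read_camera("wrist"); save(c,"w1.png"); pickle.dump(c,open("w1.pkl","wb"))
P=cloud(c); im=c["image"].astype(int); q=P.reshape(-1,3); i=im.reshape(-1,3)
m=(abs(q[:,2]-.066)<.008)&(i.max(-1)-i.min(-1)<40)&(i.min(-1)>100)&(abs(q[:,0]-.462)<.075)&(abs(q[:,1]+.333)<.03)
print(m.sum(),cv2.minAreaRect((q[m][:,:2]*1000).astype(np.float32)),q[m].mean(0))
E
```

```text
t 1.35 tcp [ 0.4607 -0.3317  0.2098] width 0.7004299078470613 F [ 0.6 -0.3 -0.3]
turn units [-0.001  0.002  0.007] shift after turn [0.019 0.011 0.598]
1967 ((465.404541015625, -333.33282470703125), (11.54984188079834, 110.00332641601562), 86.46319580078125) [ 0.46872816 -0.33354321  0.06604524]
```

View pics/w1.png

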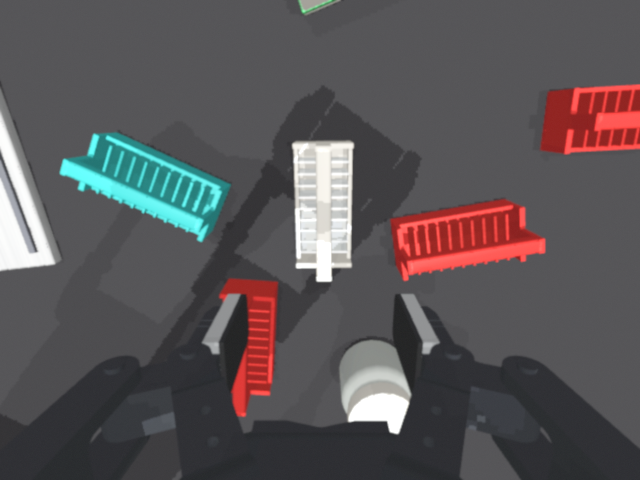

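The wrist view shows the white rack at (323,205) under the tool, with the pads lined up along its bar. Fitted size is 110 x 11.5 mm, centre (0.465,-0.333), yaw -3.5°. Now descending.

Request:
play_rows([
  [[0,0,0,0.035,0.012,0.35,60],[0,0,0,0,0,0.35,60],[0,0,0,0,0,0.35,60],[0,0,0,0,0,0.3,60],[0,0,0,0,0,0.2,60]],
])

```text
time: 1.82
tool_pos: [0.4606, -0.3354, 0.0516]
tcp_rot: [-3.137, 0.11, 0.006]
wrist_force: [0.2, -0.7, -0.8]
width: 0.701
grip_force: 0.0
```

Request:
play_rows([
  [[0,0,0,0,0,0.09,60],[0,0,0,0,0,0,60],[0,0,0,0,0,0,60]],
])

```text
time: 2.07
tool_pos: [0.4632, -0.3362, 0.0465]
tcp_rot: [3.14, -0.109, -0.0]
wrist_force: [0.1, -1.2, 0.6]
width: 0.705
grip_force: 0.0
```

```bash
python3 -c "
from h import *
go((.4648,-.3333,.042),-.064)"
```

```text
t 2.0667 tcp [ 0.4632 -0.3362  0.0465] width 0.7050291289701824 F [ 0.1 -1.2  0.6]
turn units [ 0.    0.   -0.01] shift after turn [ 0.014 -0.03   0.045]
```

Request:
play_rows([
  [[0,0,-0.01,0.014,-0.03,0.045,60],[0,0,0,0,0,0,60],[0,0,0,0,0,0,0],[0,0,0,0,0,0,0],[0,0,0,0,0,0,0]],
], newtons=40)

```text
time: 2.48
tool_pos: [0.4656, -0.3325, 0.0427]
tcp_rot: [3.139, -0.098, 0.002]
wrist_force: [-0.6, 0.1, 0.3]
width: 0.286
grip_force: 0.0
```

Request:
play_rows([
  [[0,0,0,0,0,0,0],[0,0,0,0,0,0,0],[0,0,0,0,0,0,0],[0,0,0,0,0,0,0],[0,0,0,0,0,0,0]],
])

```text
time: 2.9
tool_pos: [0.4654, -0.3326, 0.0422]
tcp_rot: [3.139, -0.098, 0.001]
wrist_force: [-0.9, -1.8, 2.7]
width: 0.126
grip_force: 43.3
```

Request:
play_rows([
  [[0,0,0,0,0,-0.1,0],[0,0,0,0,0,-0.2,0],[0,0,0,0,0,-0.3,0],[0,0,0,0,0,-0.35,0],[0,0,0,0,0,-0.3,0]],
])

```text
time: 3.32
tool_pos: [0.4643, -0.3314, 0.1679]
tcp_rot: [-3.139, 0.098, 0.002]
wrist_force: [0.9, -1.6, -1.6]
width: 0.127
grip_force: 42.6
```

```bash
python3 -c "
from h import *
import pickle
go((.606,.015,.17),.053)
c=pickle.load(open('side.pkl','rb')); print(pix(c,(237,225)),pix(c,(275,195)))
"
```

```text
t 3.3167 tcp [ 0.4643 -0.3314  0.1679] width 0.12721719279447966 F [ 0.9 -1.6 -1.6]
turn units [-0.003  0.003 -0.231] shift after turn [ 1.598 -3.385 -0.021]
[ 0.72315339 -0.21274845  0.06568988] [ 0.67030122 -0.34880805  0.05862567]
```

Request:
play_rows([
  [[0,0,-0.06,0,-0.1,0,0],[0,0,-0.06,0.06,-0.2,0,0],[0,0,-0.06,0.12,-0.3,0,0],[0,0,-0.05,0.15,-0.3,0,0],[0,0,0,0.15,-0.3,0,0]],
])

```text
time: 3.73
tool_pos: [0.5112, -0.2096, 0.1659]
tcp_rot: [-3.139, -0.082, 0.003]
wrist_force: [1.5, -0.3, -2.4]
width: 0.133
grip_force: 42.6
```

Request:
play_rows([
  [[0,0,0,0.15,-0.3,0,0],[0,0,0,0.15,-0.3,0,0],[0,0,0,0.15,-0.3,0,0],[0,0,0,0.15,-0.3,0,0],[0,0,0,0.15,-0.3,0,0]],
])

```text
time: 4.15
tool_pos: [0.5782, -0.0555, 0.1657]
tcp_rot: [-3.14, -0.083, 0.004]
wrist_force: [0.9, -0.1, -3.0]
width: 0.131
grip_force: 42.6
```

Request:
play_rows([
  [[0,0,0,0.15,-0.3,0,0],[0,0,0,0.1,-0.2,0,0],[0,0,0,0,0,0,0],[0,0,0,0,0,0,0],[0,0,0,0,0,0,0]],
])

```text
time: 4.57
tool_pos: [0.6002, -0.0063, 0.1657]
tcp_rot: [3.14, 0.084, -0.004]
wrist_force: [-0.5, -1.4, -2.0]
width: 0.13
grip_force: 42.6
```

```bash
python3 - <<'E'
from h import *
import pickle
go((.606,.015,.17),.053)
c=vision.read_camera("wrist"); save(c,"w2.png"); pickle.dump(c,open("w2.pkl","wb"))
P=cloud(c); q=P.reshape(-1,3); t=bot.read_state()["tool_pos"]
m=(abs(q[:,2]-t[2]-.024)<.008)&(abs(q[:,0]-t[0])<.075)&(abs(q[:,1]-t[1])<.03)&(c["image"].reshape(-1,3).min(-1)>100)
print("held bar",m.sum(),cv2.minAreaRect((q[m][:,:2]*1000).astype(np.float32)))
E
```

```text
t 4.5667 tcp [ 0.6002 -0.0063  0.1657] width 0.13016012353829048 F [-0.5 -1.4 -2. ]
turn units [0.    0.005 0.   ] shift after turn [ 0.069 -0.21  -0.043]
held bar 7506 ((609.496826171875, -5.177650451660156), (91.63690185546875, 37.000640869140625), 19.197004318237305)
```

View pics/w2.png

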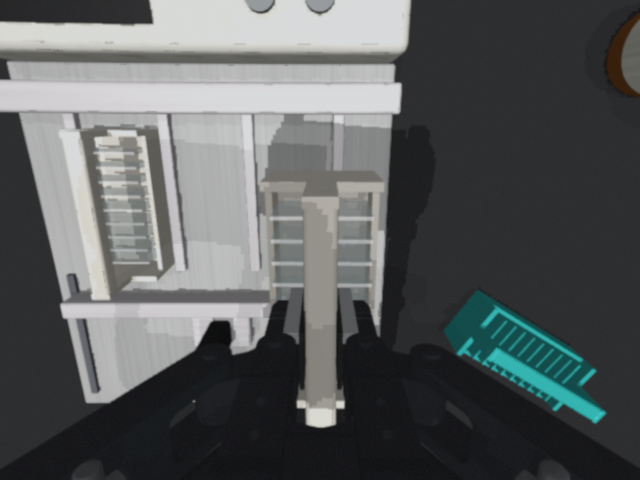

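The view shows the rack held straight, at about (320,300). The right bay's ribs are at x≈243–254 and x≈333–344 (row 116). The stop edge is at row ~112 and the clamp bar at row ~293.

```bash
python3 - <<'E'
from h import *
import pickle
c=pickle.load(open("w2.pkl","rb"))
save(c,"w2c.png",(230,80,410,215),4.4)
th=.053; o=np.array([.5585,.0766]); M=np.array([[np.cos(th),np.sin(th)],[-np.sin(th),np.cos(th)]])
for n,u,v,z in[("rib2 L",244,118,.02),("rib2 R",254,118,.02),("rib2 L low",249,265,.02),("rib2 R low",260,265,.02),("rib1 L",333,118,.02),("rib1 R",344,118,.02),("rib1 L",333,165,.02),("rib1 R",344,165,.02),
 ("rib3 L",160,118,.02),("rib3 R",170,118,.02),("stop",100,111,.04),("stop",390,112,.04),("clamp face top",90,292,.036),("clamp",200,292,.036),("plate R",391,130,.012),("plate R",384,250,.012),("plate L",24,118,.012),("plate L",86,400,.012)]:
    p=pix(c,(u,v),z); print(n,p[:2].round(4),"deck",(M@(p[:2]-o)).round(4))
# tilt: end block of held rack corners
for uv in((320,182),(270,182),(375,182),(320,400)): print(uv,pix(c,uv).round(4))
E
```

```text
rib2 L [0.6763 0.0547] deck [ 0.1165 -0.0281]
rib2 R [0.6768 0.0474] deck [ 0.1165 -0.0354]
rib2 L low [0.5599 0.0515] deck [ 0.0001 -0.0251]
rib2 R low [0.5604 0.0424] deck [ 0.0001 -0.0342]
rib1 L [ 0.68   -0.0107] deck [ 0.1167 -0.0936]
rib1 R [ 0.6804 -0.0188] deck [ 0.1167 -0.1017]
rib1 L [ 0.6459 -0.0129] deck [ 0.0825 -0.094 ]
rib1 R [ 0.6463 -0.0213] deck [ 0.0825 -0.1024]
rib3 L [0.6727 0.1162] deck [0.1162 0.0335]
rib3 R [0.6732 0.1089] deck [0.1162 0.0262]
stop [0.6753 0.1479] deck [0.1204 0.065 ]
stop [ 0.6859 -0.0486] deck [ 0.1206 -0.1318]
clamp face top [0.5366 0.1751] deck [-0.0166  0.0995]
clamp [0.5411 0.0879] deck [-0.0168  0.0122]
plate R [ 0.6737 -0.0557] deck [ 0.108  -0.1383]
plate R [ 0.5765 -0.0608] deck [ 0.0107 -0.1382]
plate L [0.6663 0.2201] deck [0.1152 0.1376]
plate L [0.4094 0.2085] deck [-0.142   0.1396]
(320, 182) [ 0.6551 -0.0026  0.1597]
(270, 182) [0.6539 0.0174 0.1592]
(375, 182) [ 0.6565 -0.0244  0.1607]
(320, 400) [ 0.5759 -0.0069  0.19  ]
```

View pics/w2c.png

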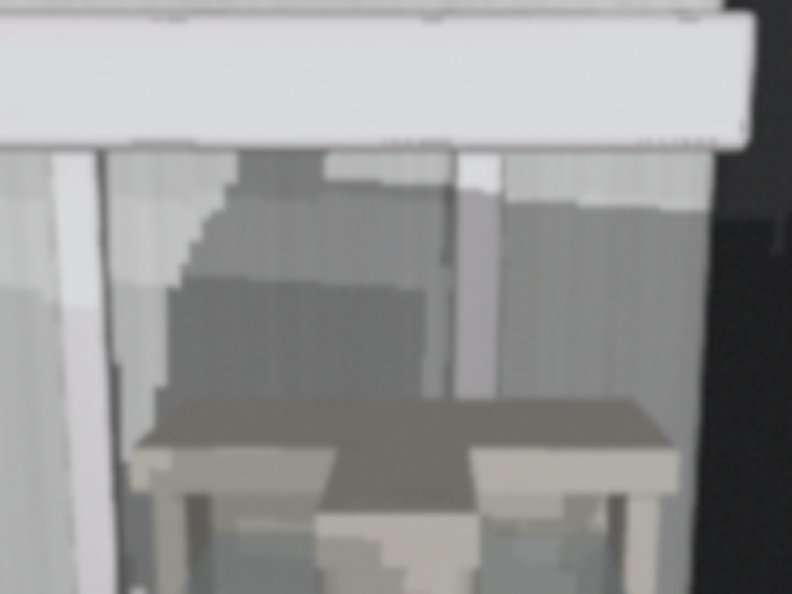

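```bash
python3 -c "
from h import *
go((.6078,.0145,.085),.053)"
```

```text
t 4.6167 tcp [ 0.6003 -0.0069  0.166 ] width 0.12849262301055597 F [ 0.1 -0.1 -2.9]
turn units [ 0.     0.004 -0.002] shift after turn [ 0.086 -0.209  0.81 ]
```

Request:
play_rows([
  [[0,0,0,0.03,-0.1,0,0],[0,0.004,0,0.056,-0.109,0.1,0],[0,0,0,0,0,0.2,0],[0,0,0,0,0,0.2,0],[0,0,0,0,0,0.2,0]],
])

```text
time: 5.03
tool_pos: [0.6094, 0.0155, 0.0958]
tcp_rot: [-3.14, -0.081, -0.005]
wrist_force: [-0.1, -0.1, -3.4]
width: 0.129
grip_force: 42.6
```

Request:
play_rows([
  [[0,0,0,0,0,0.11,0],[0,0,0,0,0,0,0],[0,0,0,0,0,0,0]],
])

```text
time: 5.28
tool_pos: [0.6084, 0.0151, 0.0848]
tcp_rot: [-3.14, -0.082, -0.0]
wrist_force: [1.5, 0.0, -2.3]
width: 0.129
grip_force: 42.5
```

```bash
python3 -c "
from h import *
go((.6078,.0145,.061),.053)"
```

```text
t 5.2833 tcp [0.6084 0.0151 0.0848] width 0.1286289998687943 F [ 1.5  0.  -2.3]
turn units [-0.001 -0.    -0.002] shift after turn [-0.007  0.006  0.238]
```

Request:
play_rows([
  [[0,0,0,-0.005,0.006,0.1,0],[0,0,0,0,0,0.1,0],[0,0,0,0,0,0.04,0],[0,0,0,0,0,0,0],[0,0,0,0,0,0,0]],
])

```text
time: 5.7
tool_pos: [0.6084, 0.0143, 0.0614]
tcp_rot: [-3.14, -0.082, -0.002]
wrist_force: [0.6, 0.2, -1.9]
width: 0.13
grip_force: 42.6
```

Request:
play_rows([
  [[0,0,0,0,0,0.02,0],[0,0,0,0,0,0.02,0],[0,0,0,0,0,0.015,0],[0,0,0,0,0,0,0],[0,0,0,0,0,0,0]],
])

```text
time: 6.12
tool_pos: [0.6086, 0.0143, 0.0562]
tcp_rot: [-3.14, -0.082, -0.003]
wrist_force: [-0.7, 0.0, -2.6]
width: 0.127
grip_force: 42.6
```

Request:
play_rows([
  [[0,0,0,0,0,0.01,0],[0,0,0,0,0,0,0],[0,0,0,0,0,0.01,0],[0,0,0,0,0,0,0],[0,0,0,0,0,0,0]],
])

```text
time: 6.53
tool_pos: [0.6088, 0.0143, 0.0543]
tcp_rot: [-3.14, -0.082, -0.003]
wrist_force: [0.2, 0.1, -2.6]
width: 0.128
grip_force: 42.6
```

```bash
python3 - <<'E'
from h import *
go((.6078,.0145,.054),.053)
c=vision.read_camera("side"); save(c,"s2.png",(130,270,380,450),3.2)
E
```

```text
t 6.5333 tcp [0.6088 0.0143 0.0543] width 0.12762328733157186 F [ 0.2  0.1 -2.6]
turn units [-0.    -0.004 -0.001] shift after turn [-0.01  -0.003  0.003]
```

View pics/s2.png

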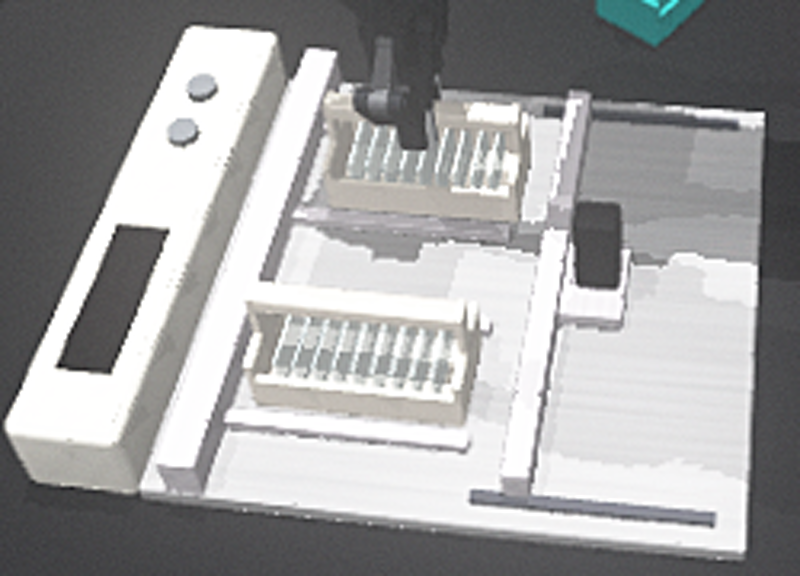

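The rack sits between the right bay's ribs, with its lower edge at about (430,212). It's clear of both the stop and the bar. Now easing it down until there's contact.

Request:
play_rows([
  [[0,0,0,0,0,0.008,0],[0,0,0,0,0,0,0],[0,0,0,0,0,0,0]],
])

```text
time: 6.83
tool_pos: [0.6089, 0.0141, 0.0542]
tcp_rot: [3.14, 0.082, 0.004]
wrist_force: [-2.3, -1.5, 4.5]
width: 0.129
grip_force: 43.4
```

Request:
play_rows([
  [[0,0,0,0,0,0.008,0],[0,0,0,0,0,0,0],[0,0,0,0,0,0,0]],
])

```text
time: 7.08
tool_pos: [0.6089, 0.0139, 0.0541]
tcp_rot: [3.14, 0.082, 0.004]
wrist_force: [-4.1, -2.3, 9.2]
width: 0.13
grip_force: 44.1
```

Request:
play_rows([
  [[0,0,0,0,0,-0.005,15],[0,0,0,0,0,0,30],[0,0,0,0,0,0,50],[0,0,0,0,0,0,50],[0,0,0,0,0,0,50]],
])

```text
time: 7.5
tool_pos: [0.6086, 0.0144, 0.0529]
tcp_rot: [-3.14, -0.082, -0.003]
wrist_force: [-0.9, -0.7, 0.7]
width: 0.586
grip_force: 0.0
```

Request:
play_rows([
  [[0,0,0,0,0,-0.1,50],[0,0,0,0,0,-0.25,50],[0,0,0,0,0,-0.3,50],[0,0,0,0,0,-0.25,50],[0,0,0,0,0,0,50]],
])

```text
time: 7.92
tool_pos: [0.6131, 0.0143, 0.1507]
tcp_rot: [3.14, 0.082, 0.021]
wrist_force: [1.6, -0.1, 0.9]
width: 0.589
grip_force: 0.0
```

```bash
python3 -c "
from h import *
go((.4945,.0733,.144),.053)"
```

```text
t 7.9167 tcp [0.6131 0.0143 0.1507] width 0.5891843355995963 F [ 1.6 -0.1  0.9]
turn units [ 0.002 -0.027 -0.001] shift after turn [-1.153 -0.652  0.067]
```

Request:
play_rows([
  [[0,-0.02,0,-0.25,-0.13,0,50],[0,0,0,-0.25,-0.13,0,50],[0,0,0,-0.25,-0.15,0,50],[0,0,0,-0.25,-0.15,0,50],[0,0,0,-0.15,-0.1,0,50]],
])

```text
time: 8.33
tool_pos: [0.4873, 0.0749, 0.1435]
tcp_rot: [-3.14, -0.082, 0.016]
wrist_force: [0.2, 0.1, 0.2]
width: 0.582
grip_force: 0.0
```

Request:
play_rows([
  [[0,0,0,0,0,0,50],[0,0,0,0,0,0,50]],
])

```text
time: 8.5
tool_pos: [0.4898, 0.0745, 0.1441]
tcp_rot: [3.14, 0.084, -0.011]
wrist_force: [1.7, 0.2, 0.2]
width: 0.588
grip_force: 0.0
```

```bash
python3 - <<'E'
from h import *
import pickle
go((.4945,.0733,.07),.053)
c=vision.read_camera("wrist"); save(c,"w3.png"); pickle.dump(c,open("w3.pkl","wb"))
E
```

```text
t 8.5 tcp [0.4898 0.0745 0.1441] width 0.5876796737401119 F [1.7 0.2 0.2]
turn units [0.    0.014 0.001] shift after turn [0.047 0.015 0.741]
```

View pics/w3.png

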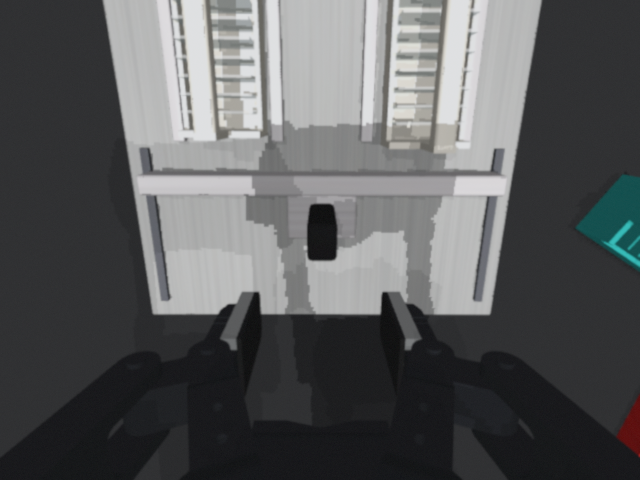

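Both racks stand in their bays. The post is at about (321,232) and the bar's top at rows ~177–193.

```bash
python3 - <<'E'
from h import *
import pickle
c=pickle.load(open("w3.pkl","rb")); print((-c["R"].T@c["t"]).round(3),c["R"][2].round(3))
for uv,z in[((308,245),.08),((336,245),.08),((322,260),.08),((322,228),.08),((322,173),.036),((322,193),.036)]: print(uv,pix(c,uv,z).round(4))
P=cloud(c)[200:265,300:345].reshape(-1,3); k=P[abs(P[:,2]-.08)<.004]; print(len(k),k.mean(0).round(4),k.min(0).round(4),k.max(0).round(4))
E
```

```text
[0.57  0.079 0.286] [-0.306 -0.017 -0.952]
(308, 245) [0.4975 0.0828 0.08  ]
(336, 245) [0.4984 0.0664 0.08  ]
(322, 260) [0.4886 0.0741 0.08  ]
(322, 228) [0.5084 0.0752 0.08  ]
(322, 173) [0.5336 0.0765 0.036 ]
(322, 193) [0.5201 0.0757 0.036 ]
1143 [0.5002 0.075  0.0797] [0.4879 0.0658 0.076 ] [0.5115 0.084  0.0821]
```

Request:
play_rows([
  [[0,0.014,0,0.1,0,0.1,50],[0,0,0,0,0,0.25,50],[0,0,0,0,0,0.25,50],[0,0,0,0,0,0.25,50],[0,0,0,0,0,0.08,50]],
])

```text
time: 8.97
tool_pos: [0.4985, 0.0738, 0.0473]
tcp_rot: [3.14, 0.081, -0.01]
wrist_force: [-1.1, 0.0, -0.1]
width: 0.58
grip_force: 0.0
```

Request:
play_rows([
  [[0,0,0,0,0,0,50],[0,0,0,0,0,0,50],[0,0,0,0,0,0,50]],
])

```text
time: 9.22
tool_pos: [0.5019, 0.0746, 0.0523]
tcp_rot: [-3.14, -0.082, -0.003]
wrist_force: [-0.1, 0.2, 0.0]
width: 0.59
grip_force: 0.0
```

```bash
python3 -c "
from h import *
go((.500,.0750,.049),.053)"
```

```text
t 9.2167 tcp [0.5019 0.0746 0.0523] width 0.5904850523176332 F [-0.1  0.2  0. ]
turn units [-0.    -0.003 -0.002] shift after turn [-0.018 -0.005  0.033]
```

Request:
play_rows([
  [[0,0,0,-0.015,-0.005,0.03,50],[0,0,0,0,0,0,0],[0,0,0,0,0,0,0],[0,0,0,0,0,0,0],[0,0,0,0,0,0,0]],
], newtons=40)

```text
time: 9.63
tool_pos: [0.4991, 0.0743, 0.0487]
tcp_rot: [3.139, 0.083, 0.001]
wrist_force: [-0.2, -4.4, 3.5]
width: 0.207
grip_force: 40.8
```

Request:
play_rows([
  [[0,0,0,0,0,0,0],[0,0,0,0,0,0,0],[0,0,0,0,0,0,0]],
])

```text
time: 9.88
tool_pos: [0.4991, 0.0743, 0.0487]
tcp_rot: [3.139, 0.083, 0.0]
wrist_force: [-0.5, -4.5, 3.4]
width: 0.205
grip_force: 40.9
```

Request:
play_rows([
  [[0,0,0,0.02,0,0,0],[0,0,0,0.02,0,0,0],[0,0,0,0.02,0,0,0],[0,0,0,0.02,0,0,0],[0,0,0,0.02,0,0,0]],
])

```text
time: 10.3
tool_pos: [0.5088, 0.0748, 0.0487]
tcp_rot: [3.139, 0.083, -0.001]
wrist_force: [-1.8, -5.8, 6.5]
width: 0.205
grip_force: 41.1
```

Request:
play_rows([
  [[0,0,0,0.02,0,0,0],[0,0,0,0.02,0,0,0],[0,0,0,0.02,0,0,0],[0,0,0,0.02,0,0,0],[0,0,0,0.02,0,0,0]],
])

```text
time: 10.72
tool_pos: [0.5187, 0.0753, 0.0487]
tcp_rot: [3.139, 0.083, -0.002]
wrist_force: [-3.4, -5.7, 7.3]
width: 0.201
grip_force: 41.2
```

Request:
play_rows([
  [[0,0,0,0.02,0,0,0],[0,0,0,0.02,0,0,0],[0,0,0,0.02,0,0,0],[0,0,0,0.015,0,0,0],[0,0,0,0.015,0,0,0]],
])

```text
time: 11.13
tool_pos: [0.5268, 0.0758, 0.0487]
tcp_rot: [3.139, 0.083, -0.004]
wrist_force: [-6.0, -5.6, 8.6]
width: 0.201
grip_force: 41.5
```

Request:
play_rows([
  [[0,0,0,0.01,0,0,0],[0,0,0,0.01,0,0,0],[0,0,0,0.01,0,0,0]],
])

```text
time: 11.38
tool_pos: [0.5297, 0.0759, 0.0487]
tcp_rot: [3.139, 0.083, -0.004]
wrist_force: [-5.1, -5.2, 9.1]
width: 0.206
grip_force: 41.5
```

Request:
play_rows([
  [[0,0,0,0.01,0,0,0],[0,0,0,0.01,0,0,0],[0,0,0,0,0,0,0]],
])

```text
time: 11.63
tool_pos: [0.532, 0.076, 0.0487]
tcp_rot: [3.139, 0.083, -0.003]
wrist_force: [-4.5, -5.3, 7.8]
width: 0.204
grip_force: 41.3
```

Request:
play_rows([
  [[0,0,0,0.01,0,0,0],[0,0,0,0.01,0,0,0],[0,0,0,0,0,0,0]],
])

```text
time: 11.88
tool_pos: [0.5343, 0.0762, 0.0487]
tcp_rot: [3.139, 0.083, -0.002]
wrist_force: [-3.6, -4.5, 6.4]
width: 0.204
grip_force: 41.3
```

Request:
play_rows([
  [[0,0,0,0.01,0,0,0],[0,0,0,0,0,0,0]],
])

```text
time: 12.05
tool_pos: [0.535, 0.0762, 0.0487]
tcp_rot: [3.139, 0.083, -0.004]
wrist_force: [-5.1, -4.8, 7.8]
width: 0.2
grip_force: 41.4
```

Request:
play_rows([
  [[0,0,0,0.01,0,0,0],[0,0,0,0,0,0,0]],
])

```text
time: 12.22
tool_pos: [0.535, 0.0762, 0.0487]
tcp_rot: [3.139, 0.082, -0.007]
wrist_force: [-7.6, -5.7, 11.0]
width: 0.206
grip_force: 41.8
```

Request:
play_rows([
  [[0,0,0,0.01,0,0,0],[0,0,0,0,0,0,0]],
])

```text
time: 12.38
tool_pos: [0.535, 0.0762, 0.0487]
tcp_rot: [3.139, 0.082, -0.01]
wrist_force: [-10.1, -4.9, 14.1]
width: 0.201
grip_force: 42.2
```

Request:
play_rows([
  [[0,0,0,0.01,0,0,0],[0,0,0,0,0,0,0]],
])

```text
time: 12.55
tool_pos: [0.5349, 0.0762, 0.0486]
tcp_rot: [3.139, 0.082, -0.014]
wrist_force: [-15.4, -6.5, 16.3]
width: 0.201
grip_force: 42.7
```

Travel has stopped and the force is rising (about 13 N above the free-sliding level), so both racks are against the stop. Releasing now.

Request:
play_rows([
  [[0,0,0,0,0,0,45],[0,0,0,0,0,0,45],[0,0,0,0,0,0,45],[0,0,0,0,0,0,45]],
])

```text
time: 12.88
tool_pos: [0.5387, 0.0775, 0.0477]
tcp_rot: [-3.14, -0.082, 0.001]
wrist_force: [0.9, 0.5, 0.9]
width: 0.53
grip_force: 0.0
```

Request:
play_rows([
  [[0,0,0,-0.02,0,-0.1,45],[0,0,0,-0.02,0,-0.2,45],[0,0,0,0,0,-0.3,45],[0,0,0,0,0,-0.3,45],[0,0,0,0,0,-0.2,45]],
])

```text
time: 13.3
tool_pos: [0.5357, 0.0773, 0.1613]
tcp_rot: [-3.14, -0.082, -0.004]
wrist_force: [0.2, -0.5, -0.0]
width: 0.526
grip_force: 0.0
```

Request:
play_rows([
  [[0,0,0,-0.3,0,0,45],[0,0,0,-0.2,0,0,45],[0,0,0,0,0,0,45],[0,0,0,0,0,0,45],[0,0,0,0,0,0,45]],
])

```text
time: 13.72
tool_pos: [0.4853, 0.0745, 0.1584]
tcp_rot: [-3.14, -0.082, -0.001]
wrist_force: [0.4, -0.1, 1.0]
width: 0.527
grip_force: 0.0
```

```bash
python3 - <<'E'
from h import *
c=vision.read_camera("wrist"); save(c,"w4.png")
print(bot.read_state()["wrist_force"])
E
```

```text
[ 0.37802801 -0.2833774   0.85785103]
```

View pics/w4.png

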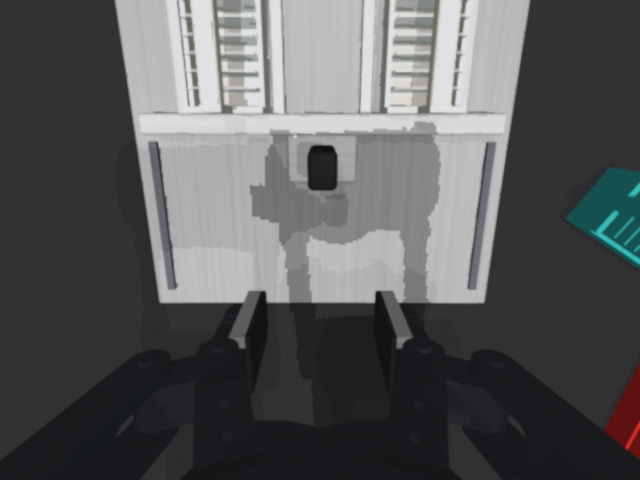

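The bar (rows 113–133) now touches both racks' near ends, at (220,112) and (430,112). Both racks sit between their ribs and the gripper is clear. Handing in.

```bash
python3 -c "
from workcell import bot
print(bot.finish_job())"
```

```text
the job is handed in; nothing more can be done
None
```

The waiting rack now stands in the right bay, and the clamp is shut with both racks tight against the end stop and the gripper clear. The robot took about 14 s, and I handed the job in; no verdict came back.

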